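Run a twin engine control through its gear detent to full throttle

TASK

The twin-engine boat control screwed to the bench is being rigged and its green (starboard) lever is wanted at full throttle. With the fingertips, push the green lever ahead out of neutral until it clicks into the in-gear detent, let it sit there for a full second as you would on a boat, then push it on past the detent until it stands against its full-throttle stop, without forcing it, and leave it there. Only push it, do not take the grip between the fingers, and leave the red lever and the loose things on the bench as they are.

Things in the scene. Friction and masses are not known exactly. Their poses are not given: they have to be found in the camera images.
- control: Twin-engine boat control on a plywood stand (240 x 200 mm, 60 high) fixed to the bench; its black head is 88 mm wide, top at 157 mm. Origin: centre of the stand's underside; x axis level, pointing AHEAD, the way the levers are pushed; y to port. Low aluminium angles reach 122 mm to each side. Green lever at y = -58 mm (starboard), red at +58 mm (port).
- green_lever (a joint): Lever angle, rad, grows ahead. 0 = neutral, upright (play 0.05). Lobe at 0.13: about 6 N at the grip, then a jump to 0.2. Weak lobe at 0.38 (4 N), behind it the in-gear detent: rests from 0.43 to 0.55, centre 0.50. Lobe at 0.62: 8 N, felt from 0.55, then a jump to about 0.69. Beyond, light (2 N) throttle range, stays where left, to the firm stop at 1.10. Range -0.9 (astern) to 1.10.
- green_grip (a point): Centre of the green grip: a round bar 28 mm in diameter, 48 mm long, axis parallel to the control's y, across the top of the lever, 150 mm from the pivot. Below it the lever is a 13 mm round steel bar. The point turns with the lever: z from pivot to grip along the lever, x ahead, square to the lever.
- green_pivot (a point): Point on the green lever's hinge axis (parallel to the control's y), in the lever's middle plane, 115 mm above the bench; it does not move. At lever angle q the grip centre is 150 sin q mm ahead of and 150 cos q mm above it.
- red_grip (a point): Centre of the red grip, same shape and size as the green one, on the red lever, which works in the same way on the port side. To be left alone.
- red_lever (a joint): Angle of the red lever in rad, same meaning. It stands somewhere in its throttle range (0.72 to 1.0) and stays there.
- twine: Loose: wooden spool of brown twine standing upright, 60 mm in diameter, 105 mm high, origin under its centre. Leave alone.
- tin: Loose: pale grease tin with a blue band standing upright, 72 mm in diameter, 75 mm high, origin under its centre. Leave alone.
- shackle: Loose: steel bow shackle lying flat, about 75 by 70 mm, 20 mm high, origin under its middle. Leave alone.
- wrench: Loose: steel spanner lying flat, 190 mm long along its x, 38 mm wide, 8 mm thick, origin under its middle. Leave alone.

How it is judged:
On the way, in this order (a step that is already met when the one before it is completed fails the run):
1. the green lever has clicked into the in-gear detent and sat still there (0.41 to 0.60 rad for 0.7 s) (value of joint green_lever between 0.41 and 0.6 rad and velocity of joint green_lever between -0.05 and 0.05 rad/s), for 0.7 s.
2. the green lever has been pushed on to its full-throttle stop (value of joint green_lever above 1.05 rad), for 0.2 s.
At the end, for the whole second after the job is handed in: The green lever rests within 0.05 rad of its full-throttle stop (angle above 1.05), let go and still; the red grip is within 12 mm of where it was; twine, tin, shackle and spanner are at rest, upright or flat as they were, within 30 mm of where they were (value of joint green_lever above 1.05 rad and velocity of joint green_lever between -0.02 and 0.02 rad/s and distance of red_grip from where it was at the start of the episode below 0.012 m and distance of each of twine, tin, shackle, wrench from where it was at the start of the episode below 0.03 m and angle between each of twine, tin, shackle, wrench's own z axis and vertical below 0.15 rad and linear speed of each of twine, tin, shackle, wrench below 0.02 m/s); the robot touches nothing.
It fails at once if the green grip was taken between the fingers instead of being pushed (x of the grasp point in the frame of green_grip between -0.012 and 0.012 m and y of the grasp point in the frame of green_grip between -0.03 and 0.03 m and z of the grasp point in the frame of green_grip between -0.016 and 0.016 m).
It fails at once if the green lever was forced (more than 60 N on it) (contact force between control and anything else above 60 N).
It fails at once if the red lever was moved more than 12 mm (distance of red_grip from where it was at the start of the episode above 0.012 m).
It fails at once if a loose thing on the bench was shifted, lifted or carried (more than 30 mm) or tipped (distance of any of twine, tin, shackle, wrench from where it was at the start of the episode above 0.03 m or angle between any of twine, tin, shackle, wrench's own z axis and vertical above 0.3 rad).
It also fails if it takes over 54 s, if anything falls off the work surface, if the arm or the gripper's body presses on something with over 40 N, if the wrist force passes 120 N, or if a joint passes its speed limit or range.

ROBOT

A 7-joint arm with a two-finger parallel gripper is mounted at the origin on the work surface. World frame = base frame: x ahead of the robot, y to its left, z up, the work surface at z = 0. Lengths are in m, angles in rad, forces in N, time in s.
With the tool pointing down it reaches from about 0.425 to 1.025 m from the base axis. Payload 3.6 kg.
Tool frame: the origin (TCP) lies at the very end of the fingers, on their centre line; the grasp point (between the pads) lies 19 mm behind it (arm.pinch_z is the distance from the TCP to the grasp point, in m); z points along the fingers, y is the line along which they close (so a half turn about z gives the same grasp; the last joint's range is limited). The gripper opens to 85 mm and grips with 20 to 120 N. Pads are 22 mm wide; open, the fingers measure 114 mm over their backs; the gripper's body (76 mm by 85 mm) begins 54 mm behind the grasp point. The pads swing forward as they close: fully open they stand 13 mm farther back than shut.
Start: joints at [-1.431, 0.591, 0.048, 1.609, -0.033, 0.943, -0.034], TCP at [0.168, 0.705, 0.231] pointing down, gripper open.
Joint ranges: [-2.69, 2.69], [-0.47, 2.24], [-1.27, 1.36], [0.19, 2.51], [-1.53, 4.68], [0.08, 2.07], [-3.09, 3.09]. Speed limits (rad/s): [2.57, 2.57, 3.14, 3.14, 3.14, 3.14, 3.14].

INTERFACE

Orientations are given as a unit quaternion [w, x, y, z].
In Python, from workcell import arm gives the robot as it stands.
- The arm moves only by the tool send_rows, never from a script. Its argument "motion" is a list of rows, each a list of 7 numbers: the shift along the world's x, y, z as a fraction of full scale, then the turn, a rotation vector about the world's x, y, z as a fraction of full scale, then the opening, from 0 (shut) to 1 (fully open). A call has 1 to 5 rows; each row is the pose to reach, as a shift and turn from the pose commanded when the call began; what a row does not reach only later rows make up. Full scale, the value 1, is 0.1 m for a shift and 45 degrees for a turn. A row lasts 1/10 s, in which the tool goes at most 50 mm and 8.59 degrees, less where a joint would pass 70% of its speed; a pose out of reach is approached as far as the arm can. A call with a number of a shift or a turn outside -1 to 1 is refused whole. A call with a gripper value outside its range is refused whole. The fingers move at their own pace and stop on an object; "newtons" is the grip in N (left out, the last holds). Time passes only in rows, so rows that repeat a pose let the fingers close. It gives the time, the measured TCP pose, the force, the opening and the grip force at its end, in the units of the state.
- arm.read_state(): the state, without advancing time (a new reading comes with each control period).
- arm.camera(name): name is "scene" or "top" or "wrist"; returns (picture, depth): 384x512x3 uint8, blue, green, red; 384x512 float32, m along the optical axis (not along the pixel's ray), 0 where there is no reading.
- arm.camera_info(name): a dict with "K" (3x3 intrinsics, pixels), "k1" (the pictures are not rectified: a ray, as slopes to the right and down, at radius r is drawn at 1 + k1 r^2 times it, then the intrinsics apply), "R" (3x3) and "t" (3): a world point X has camera coordinates R X + t; the wrist camera has in their place "mount" (4x4, takes a point from camera to tool coordinates, whose origin is the TCP and whose axes are the flange's). Camera axes: x right, y down, z forward; pixel columns grow to the right and rows downward; lengths in m; the calibration is good to about 2 mm. A picture is of the moment at which its call begins: read the wrist's pose just before it. camera_info takes no time and is no camera call.
- arm.job_done(): hands the job in; it is judged then, once.
The state is a dict: "clock": time; "joint_pos": joint angles; "dq": joint speeds; "effort": joint torques, N m; "tcp_pos": TCP position; "eef_rot": TCP orientation; "ft_force": force on the tool from outside, world axes, zero at the start; "torque": the same for the moment, N m; "opening": opening from 0.0 (shut) to 1.0 (fully open); "grip_force": force on a finger pad.
Only numpy, scipy, OpenCV 4.12 (cv2) and the standard library are available. Lean on these libraries where they do the work, as an engineer would, in place of code of your own. Each camera call takes 0.05 s, during which the arm holds its last target. There are 200 camera calls.

## Working session

There is one attempt and no reset: what is moved stays moved. The work goes in short steps, Python scripts to look and compute and a tool call to move; the robot and the scene stay as the last step left them, time stands still between calls to the robot, and variables do not carry over. Pictures are saved under pics/ and viewed, at most 10 in all, crops included, and the job is handed in when it is done.

Besides the shell and the picture viewer there is one more tool, called after "Call:" as name(argument=value, ...), one argument or row to a line, values as JSON. send_rows: Moves the arm, as the interface text tells. Shift numbers are shares of 0.1 m and turn numbers shares of 45 degrees, none past 1 either way. Its arguments: {"type":"object","properties":{"motion":{"type":"array","items":{"type":"array","items":{"type":"number","minimum":-1,"maximum":1}}},"newtons":{"type":"number"}},"required":["motion"]}

```bash
mkdir -p pics; ls; cat > h.py <<'E'
import numpy as np, cv2
from workcell import arm
def pts(name,depth):
    i=arm.camera_info(name);K=np.array(i["K"]);h,w=depth.shape
    u,v=np.meshgrid(np.arange(w),np.arange(h))
    n=cv2.undistortPoints(np.stack([u,v],-1).reshape(-1,1,2).astype(float),K,np.array([i["k1"],0,0,0,0.])).reshape(h,w,2)
    P=np.dstack([n[...,0]*depth,n[...,1]*depth,depth])
    if "R" in i: return (P-np.array(i["t"]))@np.array(i["R"])
    return P
E
python3 - <<'E'
from h import *
np.set_printoptions(precision=3,suppress=True)
s=arm.read_state();print(s)
for n in("scene","top"):
    im,d=arm.camera(n);cv2.imwrite(f"pics/{n}0.png",im);np.savez(f"{n}0.npz",im=im,d=d);print(n,arm.camera_info(n))
    P=pts(n,d);hsv=cv2.cvtColor(im,cv2.COLOR_BGR2HSV)
    for c,m in(("green",cv2.inRange(hsv,(40,90,40),(85,255,255))),("red",cv2.inRange(hsv,(0,140,60),(8,255,255))|cv2.inRange(hsv,(172,140,60),(180,255,255)))):
        N,L,S,C=cv2.connectedComponentsWithStats(m)
        for k in range(1,N):
            if S[k,4]>30:
                q=P[(L==k)&(d>0)];print(c,S[k],C[k],np.median(q,0),np.percentile(q,5,0),np.percentile(q,95,0))
E
```

```text
pics
{'clock': 0.0, 'joint_pos': array([-1.431,  0.592,  0.048,  1.61 , -0.033,  0.943, -0.034]), 'dq': array([ 0.002, -0.001,  0.001, -0.001,  0.001, -0.   , -0.001]), 'effort': array([ -0.001, -54.87 ,   1.546, -19.813,   0.009,   0.009,  -0.   ]), 'tcp_pos': array([0.168, 0.704, 0.23 ]), 'eef_rot': array([-0.   ,  0.117,  0.993, -0.001]), 'ft_force': array([-0.051, -0.52 , -0.053]), 'torque': array([0.006, 0.012, 0.033]), 'grip_force': 0.0, 'opening': 1.0017809221900873}
scene {'K': array([[404.011,   0.   , 255.772],
       [  0.   , 404.011, 188.758],
       [  0.   ,   0.   ,   1.   ]]), 'k1': 0.01608411572966431, 'R': array([[-0.483,  0.875,  0.018],
       [ 0.498,  0.291, -0.817],
       [-0.72 , -0.386, -0.576]]), 't': array([ 0.207, -0.167,  1.714])}
green [212 135  14  12 107] [218.748 140.243] [ 0.532 -0.073  0.271] [ 0.522 -0.096  0.259] [ 0.54  -0.059  0.278]
green [ 261  294   76   90 4939] [301.027 341.523] [0.857 0.354 0.002] [ 0.75   0.28  -0.001] [0.971 0.433 0.032]
red [203 185  16  15 151] [211.179 192.113] [ 0.686 -0.002  0.203] [ 0.589 -0.057  0.108] [0.695 0.014 0.211]
top {'K': array([[348.595,   0.   , 257.069],
       [  0.   , 348.595, 189.778],
       [  0.   ,   0.   ,   1.   ]]), 'k1': -0.08320394869274284, 'R': array([[-0.009, -1.   , -0.014],
       [-0.984,  0.011, -0.18 ],
       [ 0.18 ,  0.012, -0.984]]), 't': array([0.089, 0.619, 0.941])}
green [ 136   78   65   80 3059] [167.438 117.791] [0.864 0.366 0.004] [0.759 0.284 0.   ] [0.969 0.444 0.034]
green [319 207  23  16 259] [329.857 214.625] [ 0.522 -0.079  0.276] [ 0.509 -0.1    0.269] [ 0.536 -0.059  0.279]
red [284 149  19  14 187] [292.845 155.583] [ 0.676 -0.008  0.209] [ 0.665 -0.027  0.199] [0.691 0.011 0.213]
```

View pics/top0.png

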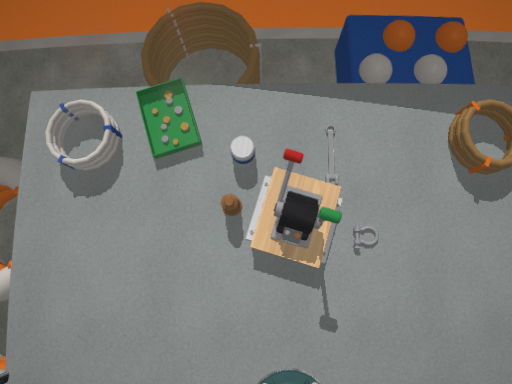

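View pics/scene0.png

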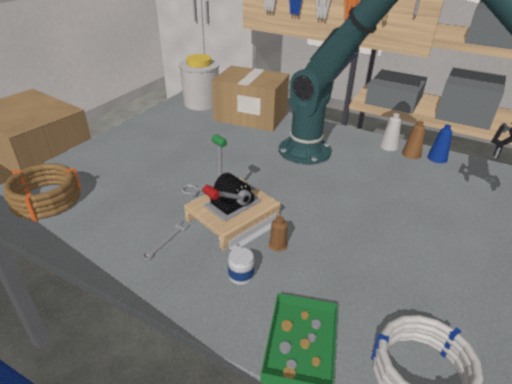

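The top view shows the stand with the head near (297,215), the green grip upright at (330,215) and the red grip leaning ahead at (293,156). Twine is at (231,205), tin (242,150), spanner (331,155) and shackle (367,236). Ahead is up and slightly right in the picture. Next I measure the yaw.

```bash
python3 - <<'E'
from h import *
np.set_printoptions(precision=4,suppress=True)
for n in("top","scene"):
    z=np.load(n+"0.npz");P=pts(n,z["d"]);im=z["im"];hsv=cv2.cvtColor(im,cv2.COLOR_BGR2HSV)
    m=(abs(P[...,2]-.06)<.008)&(P[...,0]>.3)&(P[...,0]<.8)&(abs(P[...,1])<.25)&(z["d"]>0)
    m&=(hsv[...,1]>50)
    N,L,S,C=cv2.connectedComponentsWithStats(m.astype(np.uint8));k=1+S[1:,4].argmax()
    q=P[L==k];print(n,len(q),q[:,2].mean(),cv2.minAreaRect(q[:,:2].astype(np.float32)))
    g=cv2.inRange(hsv,(40,90,40),(85,255,255))>0
    g&=(P[...,2]>.25)&(P[...,2]<.3);q=P[g];print("green",len(q),q.mean(0),q[:,2].max(),cv2.minAreaRect(q[:,:2].astype(np.float32)))
E
```

```text
top 2484 0.05978280372381368 ((0.5421850085258484, -0.026329785585403442), (0.19935035705566406, 0.24008335173130035), 72.13497161865234)
green 257 [ 0.5224 -0.0791  0.2755] 0.28207653601522514 ((0.5235552787780762, -0.07988832145929337), (0.04793466627597809, 0.02689763717353344), 71.52312469482422)
scene 1507 0.058801639590737156 ((0.5443896055221558, -0.02663537859916687), (0.20275621116161346, 0.24075566232204437), 71.84891510009766)
green 107 [ 0.5316 -0.0752  0.2699] 0.27892087483708444 ((0.5293658375740051, -0.0790819600224495), (0.04543173685669899, 0.019329003989696503), 79.28389739990234)
```

Call:
send_rows(
  motion=[
    [0, 0, 0.4, 0, 0, 0, 0],
    [0.3, 0, 0.8, 0, 0, 0, 0],
    [0.7, 0, 1, 0, 0, 0, 0],
    [1, -0.4, 1, 0, 0, 0, 0],
    [1, -0.8, 1, 0, 0, 0, 0],
  ],
)

```text
clock: 0.6
tcp_pos: [0.2752, 0.6234, 0.3315]
eef_rot: [0.003, 0.12, 0.993, 0.001]
ft_force: [0.5, 0.2, 0.3]
opening: 0.141
grip_force: 0.0
```

Call:
send_rows(
  motion=[
    [0.3, -0.4, 0, 0, 0, 0, 0],
    [0.6, -0.8, 0, 0, 0, 0, 0],
    [0.7, -1, 0, 0, 0, -0.093, 0],
  ],
)

```text
clock: 0.9
tcp_pos: [0.3426, 0.5196, 0.331]
eef_rot: [0.001, 0.157, 0.988, -0.002]
ft_force: [0.8, -0.2, 0.4]
opening: 0.004
grip_force: 0.0
```

Call:
send_rows(
  motion=[
    [0.2, -0.4, 0, 0, 0, 0, 0],
    [0.4, -0.8, 0, 0, 0, 0, 0],
    [0.5, -1, 0, 0, 0, 0, 0],
  ],
)

```text
clock: 1.2
tcp_pos: [0.3902, 0.4202, 0.3309]
eef_rot: [0.0, 0.155, 0.988, -0.001]
ft_force: [0.5, 0.1, -0.3]
opening: 0.003
grip_force: 0.0
```

Call:
send_rows(
  motion=[
    [0.2, -0.4, 0, 0, 0, 0, 0],
    [0.4, -0.8, 0, 0, 0, 0, 0],
    [0.5, -1, 0, 0, 0, 0, 0],
  ],
)

```text
clock: 1.5
tcp_pos: [0.4396, 0.3203, 0.331]
eef_rot: [0.0, 0.155, 0.988, -0.001]
ft_force: [-0.0, -0.2, 1.1]
opening: 0.002
grip_force: 0.0
```

Call:
send_rows(
  motion=[
    [0, -0.4, 0, 0, 0, 0, 0],
    [0, -0.8, 0, 0, 0, 0, 0],
    [0.2, -1, 0, 0, 0, 0, 0],
  ],
)

```text
clock: 1.8
tcp_pos: [0.4553, 0.2211, 0.3306]
eef_rot: [-0.002, 0.154, 0.988, -0.001]
ft_force: [0.4, -0.3, -0.3]
opening: -0.001
grip_force: 0.0
```

Call:
send_rows(
  motion=[
    [0, -0.4, 0, 0, 0, 0, 0],
    [0, -0.8, 0, 0, 0, 0, 0],
    [0, -1, 0, 0, 0, 0, 0],
  ],
)

```text
clock: 2.1
tcp_pos: [0.4573, 0.1211, 0.3309]
eef_rot: [-0.0, 0.155, 0.988, -0.001]
ft_force: [0.1, -0.3, -0.2]
opening: 0.001
grip_force: 0.0
```

Call:
send_rows(
  motion=[
    [0, -0.4, 0, 0, 0, 0, 0],
    [0, -0.8, 0, 0, 0, 0, 0],
    [0, -1, 0, 0, 0, 0, 0],
    [0, -1, 0, 0, 0, 0, 0],
    [0, -1, 0, 0, 0, 0, 0],
  ],
)

```text
clock: 2.6
tcp_pos: [0.4577, 0.0257, 0.3312]
eef_rot: [-0.0, 0.153, 0.988, 0.0]
ft_force: [0.2, 1.0, -0.4]
opening: -0.0
grip_force: 0.0
```

Call:
send_rows(
  motion=[
    [0, -0.4, 0, 0, 0, 0, 0],
    [0.1, -0.8, 0, 0, 0, 0, 0],
    [0.22, -0.96, 0, 0, 0, 0, 0],
    [0.22, -0.96, -0.4, 0, 0, 0, 0],
    [0.22, -0.96, -0.73, 0, 0, 0, 0],
  ],
)

```text
clock: 3.1
tcp_pos: [0.4814, -0.0693, 0.2576]
eef_rot: [0.001, 0.152, 0.988, 0.0]
ft_force: [0.1, 1.0, -0.4]
opening: 0.002
grip_force: 0.0
```

```bash
python3 - <<'E'
from h import *
s=arm.read_state();print(s["tcp_pos"],s["ft_force"],s["clock"])
im,d=arm.camera("scene");im2,_=arm.camera("top")
cv2.imwrite("pics/c1.png",np.hstack([cv2.resize(im[100:230,150:280],(390,390)),cv2.resize(im2[140:270,250:380],(390,390))]))
E
```

```text
[ 0.48142159 -0.06930961  0.25764716] [ 0.10990589  1.00721854 -0.38637202] 3.1
```

View pics/c1.png

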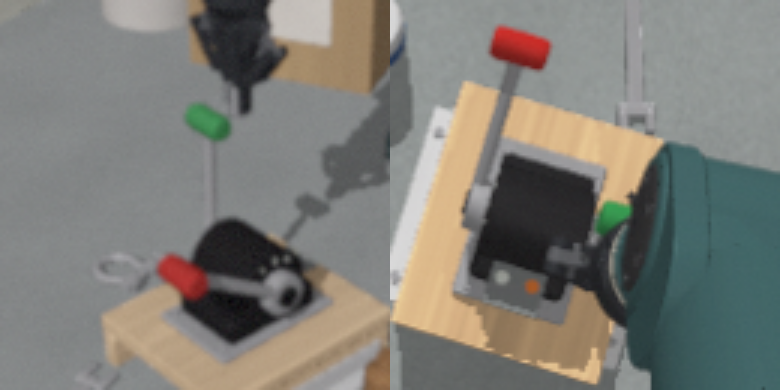

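The left crop shows the fingertips behind the green grip, at about the same height. In the top crop something dark sits at picture pixel (308,226). I'll check that against the projected TCP.

```bash
python3 - <<'E'
from h import *
np.set_printoptions(precision=3,suppress=True)
s=arm.read_state()
for n in("scene","top"):
    i=arm.camera_info(n);R=np.array(i["R"])
    print(n,cv2.projectPoints(np.array([s["tcp_pos"],s["tcp_pos"]+[0,0,.06],[.524,-.08,.265]]),cv2.Rodrigues(R)[0],np.array(i["t"]),np.array(i["K"]),np.array([i["k1"],0,0,0.]))[0][:,0])
im,d=arm.camera("top");P=pts("top",d);print(P[222:230:2,302:316:3])
E
```

```text
scene [[230.463 137.934]
 [230.092 120.177]
 [218.836 140.255]]
top [[324.133 235.913]
 [329.219 234.457]
 [329.338 214.424]]
[[[ 0.518 -0.032  0.151]
  [ 0.501 -0.015  0.348]
  [ 0.501 -0.021  0.346]
  [ 0.501 -0.028  0.342]
  [ 0.499 -0.03   0.363]]

 [[ 0.497 -0.009  0.343]
  [ 0.497 -0.015  0.349]
  [ 0.496 -0.02   0.351]
  [ 0.496 -0.025  0.356]
  [ 0.495 -0.031  0.361]]

 [[ 0.493 -0.009  0.347]
  [ 0.492 -0.014  0.35 ]
  [ 0.492 -0.02   0.353]
  [ 0.492 -0.025  0.357]
  [ 0.491 -0.03   0.363]]

 [[ 0.489 -0.009  0.347]
  [ 0.489 -0.014  0.349]
  [ 0.44   0.071  1.038]
  [ 0.488 -0.026  0.353]
  [ 0.487 -0.029  0.37 ]]]
```

Call:
send_rows(
  motion=[
    [0.048, -0.015, 0, 0, 0, 0, 0],
    [0.095, -0.031, 0, 0, 0, 0, 0],
    [0.14, -0.046, 0, 0, 0, 0, 0],
    [0.17, -0.055, 0, 0, 0, 0, 0],
    [0.2, -0.065, 0, 0, 0, 0, 0],
  ],
)

```text
clock: 3.75
tcp_pos: [0.4996, -0.077, 0.2587]
eef_rot: [-0.001, 0.153, 0.988, 0.0]
ft_force: [-1.5, 2.2, 2.1]
opening: 0.001
grip_force: 1.2
```

Call:
send_rows(
  motion=[
    [0.019, -0.006, 0, 0, 0, 0, 0],
    [0.038, -0.012, 0, 0, 0, 0, 0],
    [0.057, -0.018, 0, 0, 0, 0, 0],
    [0.076, -0.025, 0, 0, 0, 0, 0],
    [0.095, -0.031, 0, 0, 0, 0, 0],
  ],
)

```text
clock: 4.25
tcp_pos: [0.5093, -0.0803, 0.2582]
eef_rot: [-0.0, 0.153, 0.988, 0.0]
ft_force: [-3.7, 1.0, 2.9]
opening: 0.0
grip_force: 1.4
```

Call:
send_rows(
  motion=[
    [0.03, -0.01, 0, 0, 0, 0, 0],
    [0.06, -0.02, 0, 0, 0, 0, 0],
    [0.09, -0.03, 0, 0, 0, 0, 0],
    [0.12, -0.039, 0, 0, 0, 0, 0],
    [0.15, -0.049, 0, 0, 0, 0, 0],
  ],
)

```text
clock: 4.75
tcp_pos: [0.5244, -0.0852, 0.2578]
eef_rot: [-0.0, 0.153, 0.988, -0.0]
ft_force: [-2.9, 1.4, -2.5]
opening: 0.002
grip_force: 1.1
```

Call:
send_rows(
  motion=[
    [0.03, -0.01, -0.01, 0, 0, 0, 0],
    [0.06, -0.02, -0.02, 0, 0, 0, 0],
    [0.09, -0.03, -0.03, 0, 0, 0, 0],
    [0.12, -0.039, -0.04, 0, 0, 0, 0],
    [0.15, -0.049, -0.05, 0, 0, 0, 0],
  ],
)

```text
clock: 5.25
tcp_pos: [0.5399, -0.0904, 0.2534]
eef_rot: [0.0, 0.153, 0.988, -0.0]
ft_force: [-2.1, 0.1, 1.6]
opening: -0.002
grip_force: 0.8
```

Call:
send_rows(
  motion=[
    [0.024, -0.008, -0.012, 0, 0, 0, 0],
    [0.048, -0.016, -0.025, 0, 0, 0, 0],
    [0.072, -0.023, -0.037, 0, 0, 0, 0],
    [0.095, -0.031, -0.05, 0, 0, 0, 0],
    [0.12, -0.039, -0.06, 0, 0, 0, 0],
  ],
)

```text
clock: 5.75
tcp_pos: [0.5514, -0.094, 0.2471]
eef_rot: [-0.0, 0.153, 0.988, 0.0]
ft_force: [-1.4, 0.2, 2.0]
opening: -0.001
grip_force: 0.9
```

```bash
cat > q.py <<'E'
from h import *
np.set_printoptions(precision=4,suppress=True)
a=np.array([.951,-.309]);s=arm.read_state()
print(s["clock"],s["tcp_pos"],s["ft_force"],"adv",(s["tcp_pos"][:2]-[.524,-.08])@a)
for n in("top","scene"):
    im,d=arm.camera(n);P=pts(n,d);hsv=cv2.cvtColor(im,cv2.COLOR_BGR2HSV)
    g=(cv2.inRange(hsv,(40,90,40),(85,255,255))>0)&(P[...,2]>.15)&(P[...,2]<.3)&(P[...,1]<.1)
    q=P[g];x=(q[:,:2]-[.524,-.08])@a
    if len(q): print(n,len(q),"x",np.percentile(x,[2,50,98]),"z",np.percentile(q[:,2],[2,50,98]))
E
python3 q.py
```

```text
5.75 [ 0.5514 -0.094   0.2471] [-1.3849  0.201   1.9595] adv 0.03043787111838811
scene 115 x [0.0508 0.0639 0.0707] z [0.2466 0.2606 0.2679]
```

Call:
send_rows(
  motion=[
    [0.01, -0.003, -0.004, 0, 0, 0, 0],
    [0.02, -0.006, -0.008, 0, 0, 0, 0],
    [0.03, -0.01, -0.012, 0, 0, 0, 0],
    [0.04, -0.013, -0.016, 0, 0, 0, 0],
  ],
)

```text
clock: 6.25
tcp_pos: [0.5556, -0.0953, 0.2458]
eef_rot: [0.0, 0.153, 0.988, 0.0]
ft_force: [-1.7, 0.3, 0.1]
opening: 0.004
grip_force: 0.8
```

```bash
python3 q.py
```

```text
6.25 [ 0.5556 -0.0953  0.2458] [-1.695   0.2537  0.0793] adv 0.034785693832985215
scene 113 x [0.0546 0.0676 0.0747] z [0.2449 0.2588 0.266 ]
```

Call:
send_rows(
  motion=[
    [0.01, -0.003, -0.004, 0, 0, 0, 0],
    [0.02, -0.006, -0.008, 0, 0, 0, 0],
    [0.03, -0.01, -0.012, 0, 0, 0, 0],
    [0.04, -0.013, -0.016, 0, 0, 0, 0],
    [0.04, -0.013, -0.016, 0, 0, 0, 0],
  ],
)

```text
clock: 6.85
tcp_pos: [0.5598, -0.0967, 0.244]
eef_rot: [0.0, 0.153, 0.988, -0.0]
ft_force: [-0.6, 0.3, 0.6]
opening: -0.001
grip_force: 0.4
```

```bash
python3 q.py
```

```text
6.85 [ 0.5598 -0.0967  0.244 ] [-0.6009  0.3177  0.6288] adv 0.03917060410161395
scene 115 x [0.0576 0.0713 0.0797] z [0.2442 0.2573 0.2645]
```

Call:
send_rows(
  motion=[
    [0.01, -0.003, -0.004, 0, 0, 0, 0],
    [0.02, -0.006, -0.008, 0, 0, 0, 0],
    [0.03, -0.01, -0.012, 0, 0, 0, 0],
    [0.04, -0.013, -0.016, 0, 0, 0, 0],
    [0.04, -0.013, -0.016, 0, 0, 0, 0],
  ],
)

```text
clock: 7.45
tcp_pos: [0.5636, -0.0979, 0.2424]
eef_rot: [0.0, 0.153, 0.988, -0.0]
ft_force: [-0.8, 0.7, -0.0]
opening: 0.002
grip_force: 0.5
```

```bash
python3 q.py
```

```text
7.45 [ 0.5636 -0.0979  0.2424] [-0.7885  0.6782 -0.0088] adv 0.04323026920012051
scene 118 x [0.0623 0.0756 0.0832] z [0.2403 0.2549 0.2626]
```

Call:
send_rows(
  motion=[
    [0, 0, 0, 0, 0, 0, 0],
    [0, 0, 0, 0, 0, 0, 0],
    [0, 0, 0, 0, 0, 0, 0],
    [0, 0, 0, 0, 0, 0, 0],
    [0, 0, 0, 0, 0, 0, 0],
  ],
)

```text
clock: 8.05
tcp_pos: [0.5636, -0.098, 0.2426]
eef_rot: [0.0, 0.153, 0.988, -0.0]
ft_force: [-0.9, 1.4, -0.4]
opening: 0.003
grip_force: 0.2
```

Call:
send_rows(
  motion=[
    [0, 0, 0, 0, 0, 0, 0],
    [0, 0, 0, 0, 0, 0, 0],
    [0, 0, 0, 0, 0, 0, 0],
    [0, 0, 0, 0, 0, 0, 0],
    [0, 0, 0, 0, 0, 0, 0],
  ],
)

```text
clock: 8.55
tcp_pos: [0.5636, -0.098, 0.2426]
eef_rot: [0.0, 0.153, 0.988, -0.0]
ft_force: [0.3, -0.3, 0.7]
opening: 0.001
grip_force: 0.1
```

Call:
send_rows(
  motion=[
    [0, 0, 0, 0, 0, 0, 0],
    [0, 0, 0, 0, 0, 0, 0],
    [0, 0, 0, 0, 0, 0, 0],
    [0, 0, 0, 0, 0, 0, 0],
  ],
)

```text
clock: 8.95
tcp_pos: [0.5636, -0.0979, 0.2425]
eef_rot: [0.0, 0.153, 0.988, -0.0]
ft_force: [0.6, -0.1, -0.2]
opening: -0.0
grip_force: 0.0
```

```bash
python3 q.py
```

```text
8.95 [ 0.5636 -0.0979  0.2425] [ 0.6141 -0.0923 -0.1941] adv 0.04315918927433092
scene 115 x [0.0618 0.0755 0.0831] z [0.2415 0.2551 0.2621]
```

Call:
send_rows(
  motion=[
    [0.03, -0.01, -0.012, 0, 0, 0, 0],
    [0.06, -0.02, -0.025, 0, 0, 0, 0],
    [0.09, -0.03, -0.04, 0, 0, 0, 0],
    [0.12, -0.039, -0.055, 0, 0, 0, 0],
    [0.15, -0.049, -0.07, 0, 0, 0, 0],
  ],
)

```text
clock: 9.55
tcp_pos: [0.578, -0.1026, 0.2351]
eef_rot: [-0.001, 0.153, 0.988, 0.0]
ft_force: [-3.2, 1.7, 1.0]
opening: -0.004
grip_force: 1.7
```

Call:
send_rows(
  motion=[
    [0.02, -0.007, -0.01, 0, 0, 0, 0],
    [0.04, -0.013, -0.02, 0, 0, 0, 0],
    [0.06, -0.02, -0.03, 0, 0, 0, 0],
    [0.07, -0.023, -0.035, 0, 0, 0, 0],
    [0.08, -0.026, -0.04, 0, 0, 0, 0],
  ],
)

```text
clock: 10.05
tcp_pos: [0.5854, -0.105, 0.2307]
eef_rot: [-0.001, 0.153, 0.988, 0.0]
ft_force: [-3.9, 2.8, -2.6]
opening: -0.002
grip_force: 2.2
```

```bash
python3 q.py
```

```text
10.05 [ 0.5854 -0.105   0.2307] [-3.8614  2.8333 -2.576 ] adv 0.06615917986157731
scene 115 x [0.0851 0.0983 0.1059] z [0.2275 0.2407 0.2478]
```

Call:
send_rows(
  motion=[
    [0.03, -0.01, -0.025, 0, 0, 0, 0],
    [0.06, -0.02, -0.05, 0, 0, 0, 0],
    [0.09, -0.03, -0.08, 0, 0, 0, 0],
    [0.12, -0.039, -0.11, 0, 0, 0, 0],
    [0.15, -0.049, -0.14, 0, 0, 0, 0],
  ],
)

```text
clock: 10.65
tcp_pos: [0.6026, -0.1107, 0.2177]
eef_rot: [0.001, 0.153, 0.988, -0.0]
ft_force: [-2.4, 1.8, -1.7]
opening: 0.001
grip_force: 1.3
```

Call:
send_rows(
  motion=[
    [0.03, -0.01, -0.03, 0, 0, 0, 0],
    [0.06, -0.02, -0.06, 0, 0, 0, 0],
    [0.09, -0.03, -0.09, 0, 0, 0, 0],
    [0.12, -0.039, -0.12, 0, 0, 0, 0],
    [0.15, -0.049, -0.15, 0, 0, 0, 0],
  ],
)

```text
clock: 11.15
tcp_pos: [0.6166, -0.1152, 0.2022]
eef_rot: [-0.0, 0.153, 0.988, 0.0]
ft_force: [-3.3, 1.6, -0.7]
opening: -0.002
grip_force: 1.3
```

```bash
python3 q.py
```

```text
11.15 [ 0.6166 -0.1152  0.2022] [-3.2629  1.6142 -0.6587] adv 0.09898086228135411
scene 113 x [0.1174 0.1301 0.1378] z [0.1936 0.2075 0.2134]
```

Call:
send_rows(
  motion=[
    [0.02, -0.007, -0.03, 0, 0, 0, 0],
    [0.04, -0.013, -0.06, 0, 0, 0, 0],
    [0.06, -0.02, -0.09, 0, 0, 0, 0],
    [0.07, -0.023, -0.11, 0, 0, 0, 0],
  ],
)

```text
clock: 11.65
tcp_pos: [0.6244, -0.1179, 0.1916]
eef_rot: [0.001, 0.153, 0.988, -0.0]
ft_force: [-0.5, 0.6, 1.5]
opening: -0.003
grip_force: 0.5
```

Call:
send_rows(
  motion=[
    [0.01, -0.003, -0.015, 0, 0, 0, 0],
    [0.02, -0.007, -0.03, 0, 0, 0, 0],
  ],
)

```text
clock: 11.85
tcp_pos: [0.6261, -0.1185, 0.1887]
eef_rot: [0.001, 0.153, 0.988, -0.0]
ft_force: [-0.3, 0.2, 0.5]
opening: -0.003
grip_force: 0.4
```

```bash
python3 q.py
```

```text
11.85 [ 0.6261 -0.1185  0.1887] [-0.3487  0.1786  0.479 ] adv 0.10900424133368908
scene 113 x [0.1259 0.139  0.1475] z [0.1793 0.1923 0.1992]
```

Call:
send_rows(
  motion=[
    [0.01, -0.003, -0.015, 0, 0, 0, 0],
    [0.02, -0.007, -0.03, 0, 0, 0, 0],
  ],
)

```text
clock: 12.15
tcp_pos: [0.6273, -0.1189, 0.1857]
eef_rot: [-0.0, 0.153, 0.988, 0.0]
ft_force: [-4.0, 0.5, 6.7]
opening: -0.0
grip_force: 3.1
```

Call:
send_rows(
  motion=[
    [0.01, -0.003, -0.01, 0, 0, 0, 0],
    [0.015, -0.005, -0.015, 0, 0, 0, 0],
  ],
)

```text
clock: 12.35
tcp_pos: [0.6271, -0.1188, 0.1846]
eef_rot: [-0.002, 0.153, 0.988, 0.001]
ft_force: [-6.6, 2.6, 11.6]
opening: 0.002
grip_force: 5.3
```

```bash
python3 q.py
```

```text
12.35 [ 0.6271 -0.1188  0.1846] [-6.5825  2.5681 11.5615] adv 0.11004546500052677
scene 115 x [0.1273 0.1402 0.1487] z [0.176 0.19  0.197]
```

Call:
send_rows(
  motion=[
    [0, 0, 0, 0, 0, 0, 0],
    [0, 0, 0, 0, 0, 0, 0],
    [0, 0, 0, 0, 0, 0, 0],
  ],
)

```text
clock: 12.75
tcp_pos: [0.627, -0.1188, 0.1846]
eef_rot: [-0.002, 0.153, 0.988, 0.001]
ft_force: [-5.5, 1.8, 7.8]
opening: -0.002
grip_force: 4.1
```

Call:
send_rows(
  motion=[
    [-0.05, 0.016, 0.03, 0, 0, 0, 0],
    [-0.14, 0.046, 0.1, 0, 0, 0, 0],
    [-0.3, 0.1, 0.4, 0, 0, 0, 0],
    [-0.4, 0.13, 0.8, 0, 0, 0, 0],
    [-0.4, 0.13, 1, 0, 0, 0, 0],
  ],
)

```text
clock: 13.25
tcp_pos: [0.5884, -0.1066, 0.287]
eef_rot: [0.002, 0.153, 0.988, 0.0]
ft_force: [1.2, -0.5, -0.1]
opening: -0.002
grip_force: 0.0
```

Call:
send_rows(
  motion=[
    [-0.3, 0.3, 0.3, 0, 0, 0, 0],
    [-0.6, 0.6, 0.4, 0, 0, 0, 0],
    [-0.6, 1, 0.4, 0, 0, 0, 0],
    [-0.6, 1, 0.4, 0, 0, 0, 0],
    [-0.6, 1, 0.4, 0, 0, 0, 0],
  ],
)

```text
clock: 13.75
tcp_pos: [0.5287, -0.0053, 0.3243]
eef_rot: [0.0, 0.151, 0.988, 0.0]
ft_force: [-0.7, 0.2, 0.7]
opening: 0.004
grip_force: 0.0
```

```bash
python3 q.py; python3 - <<'E'
from h import *
im,d=arm.camera("scene");im2,_=arm.camera("top")
cv2.imwrite("pics/c2.png",np.hstack([cv2.resize(im[130:290,130:290],(390,390)),cv2.resize(im2[100:270,210:380],(390,390))]))
E
```

```text
13.75 [ 0.5287 -0.0053  0.3243] [-0.7476  0.2337  0.7288] adv -0.01864389582283185
scene 118 x [0.1261 0.1398 0.1479] z [0.1771 0.1902 0.1972]
```

View pics/c2.png

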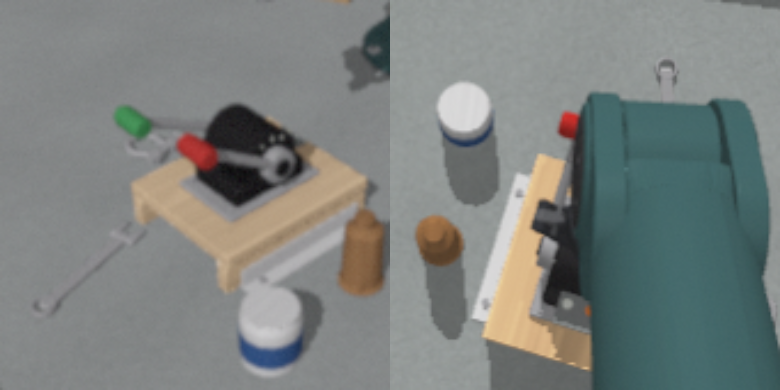

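The left crop shows the green lever leaning fully ahead, with its grip at crop (130,120). It hasn't moved since I let go, the loose things are in place and the gripper is clear. I'm handing in.

```bash
python3 -c "
from workcell import arm
print(arm.job_done())"
```

```text
the job is handed in; nothing more can be done
None
```

I pushed the green lever into the in-gear detent, let it sit there about 1.5 s, then pushed it on to the full-throttle stop (about 14 N at the stop) and released it. The job is handed in; no verdict was shown.

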